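Lock a density cup into its slotted holder

TASK

Take the steel density cup by the knob on its lid and, keeping it upright, slide it sideways into the fork of the slotted holder, so that its flange runs in over the fork and under the two side lips and the barrel is fully home at the end of the slot. Then lay the orange lock plate across the fork in front of the cup, flat, with both of its holes down over the two pins, and let go. Do not shift or knock over the bottles, the jar, the stopwatch or the tape.

Things in the scene. Friction and masses are not known exactly. Their poses are not given: they have to be found in the camera images.
- cup_center (a point): Grey steel density cup, loose, upright, 114 mm tall; this point is on its axis, 57 mm above its underside. Heights from the underside: barrel 37 mm in diameter up to 91 mm, flange 54 mm in diameter from 91 to 97 mm, a taper above it, round knob 22 mm in diameter from 100 to 114 mm. Hold the knob from above, fingertips just clear of the flange.
- density_cup: The same cup; origin at the centre of its underside, z up along its axis. 0.2 to 0.45 kg. At the start neighbours stand 95 to 130 mm away on its own +y side (tall white wash bottle) and -y side (sample jar), so its x axis points to free space.
- slot_home (a point): Point of the slotted holder on the axis of a cup that is fully home, level with the fork's upper face, 123 mm above the bench. z up; the slot runs along x and opens to -x, so the cup slides in towards +x until its barrel meets the slot's end. At home the cup's underside is 91 mm below this point. Slot 41 mm wide; the fork's round-nosed arms begin 86 mm before this point.
- holder: Slotted holder, blue and aluminium, fixed, turned each time; origin on the bench under slot_home, same axes. Fork 8 mm thick, 120 mm wide. From 22 mm before home to 42 mm behind it, walls 59 mm apart and lips above them form a channel 11 mm high for the flange. The gap between the lips is 45 mm, lip tops 140 mm above the bench: keep the fingers in line with the slot (closing along x). Foot 10 mm high.
- pins_mid (a point): Point of the same holder, midway between its two upright pins, on the fork's upper face, 49 mm before slot_home (-x); same axes. The pins stand 42 mm to either side along y, 8 mm in diameter, 12 mm high with tapered tips.
- tab_center (a point): Lock plate, loose, lying flat: orange plate 34 (x) x 110 (y) x 8 mm with two 12 mm holes, 42 mm to either side of the centre along its y. In the middle an upright black tab, 24 (x) x 12 (y) mm, rises to 46 mm above the plate's underside. This point is on the tab, 27 mm above the underside; z up. Pinch the tab along y.
- lock_plate: The same plate; origin at the centre of its underside, same axes. Fits the pins either way round. 0.14 kg. At the start a reagent bottle and a dropper bottle stand 118 to 130 mm away on its +y and -y sides.
- wash_bottle_c (a point): Bystander, loose: tall white wash bottle with red cap and spout, body 67 mm diameter, 194 mm tall over the spout. This point is its centre, half-way up. Leave it alone.
- sample_jar_1_c (a point): Bystander, loose: whitish sample jar with white lid, 57 mm diameter, 67 mm tall. This point is its centre, half-way up. Leave it alone.
- reagent_0_c (a point): Bystander, loose: black reagent bottle, 56 mm diameter, 131 mm tall. This point is its centre, half-way up. Leave it alone.
- dropper_bottle_c (a point): Bystander, loose: amber dropper bottle, 39 mm diameter, 109 mm tall. This point is its centre, half-way up. Leave it alone.
- stopwatch_c (a point): Bystander, loose: dark stopwatch lying flat, 73 x 58 x 14 mm. This point is its centre, half-way up. Leave it alone.
- tape_roll_c (a point): Bystander, loose: roll of tape lying flat, 93 mm across, 19 mm high. This point is its centre, half-way up. Leave it alone.
Not all that is in view belongs to the job. Of the things like the lock_plate, leave any that is purple; of the rest the smaller one is meant.

How it is judged:
On the way, in this order (a step that is already met when the one before it is completed fails the run):
1. the cup hangs in the slot, fully home, with its flange under the lips (horizontal distance between cup_center and slot_home below 0.006 m and z of cup_center in the frame of slot_home between -0.038 and -0.03 m and angle between cup_center's own z axis and vertical below 0.08 rad), for 0.2 s.
2. the lock plate lies on the fork with both holes over the pins (horizontal distance between tab_center and pins_mid below 0.005 m and z of tab_center in the frame of pins_mid between 0.024 and 0.03 m and angle between tab_center's own z axis and vertical below 0.05 rad and angle between the y axis of tab_center and the y axis of pins_mid, either way round below 0.08 rad), for 0.2 s.
At the end, for the whole second after the job is handed in: The cup hangs upright in the holder, its axis within 6 mm of home, flange on the fork (within 4 mm, tilt under 0.08 rad). The lock plate lies flat on the fork (within 3 mm, tilt under 0.05 rad), both holes over the pins (centre within 5 mm, turn under 0.08 rad). Both are at rest (all of step 1 and all of step 2 and linear speed of each of density_cup, lock_plate below 0.02 m/s); the robot touches nothing.
It fails at once if the cup is tipped by more than about 35 degrees (angle between cup_center's own z axis and vertical above 0.6 rad).
It fails at once if a bystander (bottle, jar, stopwatch or tape) is shifted by more than 30 mm or knocked over (distance of any of wash_bottle_c, sample_jar_1_c, reagent_0_c, dropper_bottle_c, stopwatch_c, tape_roll_c from where it was at the start of the episode above 0.03 m).
It also fails if it takes over 61 s, if anything falls off the work surface, if the arm or the gripper's body presses on something with over 40 N, if the wrist force passes 120 N, or if a joint passes its speed limit or range.

ROBOT

A 6-joint arm with a two-finger parallel gripper is mounted at the origin on a cart in front of the work surface, level with it; the furniture and walls round the work are solid. World frame = base frame: x ahead of the robot, y to its left, z up, the work surface at z = 0. Lengths are in m, angles in rad, forces in N, time in s.
With the tool pointing down it reaches from about 0.35 to 0.975 m from the base axis. Payload 4.9 kg.
Tool frame: the origin (TCP) lies between the finger pads; the fingertips stand 19 mm ahead of it and the grasp point (between the pads) is the TCP; z points along the fingers, y is the line along which they close (so a half turn about z gives the same grasp; the last joint's range is limited). The gripper opens to 85 mm and grips with 20 to 120 N. Pads are 22 mm wide; open, the fingers measure 114 mm over their backs; the gripper's body (76 mm by 85 mm) begins 54 mm behind the grasp point. The pads swing forward as they close: fully open they stand 13 mm farther back than shut.
Start: joints at [1.001, 0.053, 1.613, -0, 1.476, -0.119], TCP at [0.272, 0.563, 0.25] pointing down, gripper open.
Joint ranges: [-3.01, 3.01], [-1.01, 2.22], [0.06, 2.58], [-1.02, 4.17], [0.09, 2.62], [-3.14, 3.14]. Speed limits (rad/s): [2.57, 2.57, 3.14, 3.14, 3.14, 3.14].

INTERFACE

Orientations are given as a rotation vector (axis times angle).
In Python, from station import ctrl gives the robot as it stands. The module is installed in compiled form; this text tells all that it offers.
- The arm moves only by the tool servo_tool, never from a script. Its argument "increments" is a list that holds one entry, the list of rows, each a list of 5 numbers: the finger opening in cm, from 0 to 8.54, then the shift along the tool's x, y, z in cm, then the turn about the tool's z in degrees. A call has 1 to 5 rows; each row is the pose to reach, as a shift and turn from the pose commanded when the call began, along the tool's axes at that moment; what a row does not reach only later rows make up. A row lasts 1/10 s, in which the tool goes at most 50 mm and 8.59 degrees, less where a joint would pass 70% of its speed; a pose out of reach is approached as far as the arm can. A call with a gripper value outside its range is refused whole. The fingers move at their own pace and stop on an object; "newtons" is the grip in N (left out, the last holds). Time passes only in rows, so rows that repeat a pose let the fingers close. It gives the time, the measured TCP pose, the force, the opening and the grip force at its end, in the units of the state.
- ctrl.get_obs(): the state, without advancing time (a new reading comes with each control period).
- ctrl.get_image(name): name is "side" or "top" or "wrist"; returns a dict with "img" (400x640x3 uint8, red, green, blue), "fx", "fy", "cx", "cy" (pixels), "rvec" (rotation vector, rad) and "tvec" (3), from world to camera coordinates, as OpenCV has them; the wrist camera has in their place "mount" (4x4, takes a point from camera to tool coordinates, whose origin is the TCP and whose axes are the flange's). Camera axes: x right, y down, z forward; pixel columns grow to the right and rows downward; lengths in m; the calibration is good to about 2 mm. A picture is of the moment at which its call begins: read the wrist's pose just before it. There is no depth.
- ctrl.finish_job(): hands the job in; it is judged then, once.
The state is a dict: "t": time; "q": joint angles; "dq": joint speeds; "effort": joint torques, N m; "tool_pos": TCP position; "tool_rot": TCP orientation; "contact_force": force on the tool from outside, world axes, zero at the start; "wrist_torque": the same for the moment, N m; "opening": finger opening in m; "grip_force": force on a finger pad.
Only numpy, scipy, OpenCV 4.12 (cv2) and the standard library are available. Lean on these libraries where they do the work, as an engineer would, in place of code of your own. Each camera call takes 0.05 s, during which the arm holds its last target. There are 200 camera calls.

## Working session

There is one attempt and no reset: what is moved stays moved. The work goes in short steps, Python scripts to look and compute and a tool call to move; the robot and the scene stay as the last step left them, time stands still between calls to the robot, and variables do not carry over. Pictures are saved under pics/ and viewed, at most 10 in all, crops included, and the job is handed in when it is done.

Besides the shell and the picture viewer there is one more tool, called as name(argument=value, ...) on one line, values as JSON. servo_tool: Moves the arm, as the interface text tells. Its arguments: {"type":"object","properties":{"increments":{"type":"array"},"newtons":{"type":"number"}},"required":["increments"]}

```bash
mkdir -p pics; cat > h.py <<'E'
import numpy as np, cv2, pickle
from scipy.spatial.transform import Rotation as R
from station import ctrl
def grab(name,tag):
    o=ctrl.get_obs(); d=ctrl.get_image(name)
    if name=="wrist":
        T=np.eye(4); T[:3,:3]=R.from_rotvec(o["tool_rot"]).as_matrix(); T[:3,3]=o["tool_pos"]; M=T@np.array(d["mount"])
    else:
        E=np.eye(4); E[:3,:3]=R.from_rotvec(np.ravel(d["rvec"])).as_matrix(); E[:3,3]=np.ravel(d["tvec"]); M=np.linalg.inv(E)
    c=dict(M=M,K=[d["fx"],d["fy"],d["cx"],d["cy"]],img=d["img"]); pickle.dump(c,open(f"pics/{tag}.pkl","wb"))
    return c
def load(tag): return pickle.load(open(f"pics/{tag}.pkl","rb"))
def save(img,fn): cv2.imwrite(fn,cv2.cvtColor(img,cv2.COLOR_RGB2BGR))
def ray(c,u,v):
    fx,fy,cx,cy=c["K"]; return c["M"][:3,3], c["M"][:3,:3]@np.array([(u-cx)/fx,(v-cy)/fy,1])
def atz(c,u,v,z):
    o,d=ray(c,u,v); return o+d*(z-o[2])/d[2]
def proj(c,p):
    q=np.linalg.inv(c["M"])@np.append(p,1); fx,fy,cx,cy=c["K"]; return np.round([fx*q[0]/q[2]+cx,fy*q[1]/q[2]+cy],1)
E
python3 - <<'E'
from h import *
for n in ("top","side"):
    c=grab(n,n+"0"); save(c["img"],f"pics/{n}0.png"); print(n,c["K"],c["M"].round(3).tolist())
o=ctrl.get_obs(); print(o["tool_rot"],o["tool_pos"],o["t"],R.from_rotvec(o["tool_rot"]).as_matrix().round(3))
print(np.array(ctrl.get_image("wrist")["mount"]).round(3))
E
```

```text
top [434.32045370987066, 434.32045370987066, 319.07510357317045, 199.96520929710437] [[0.12, -0.972, 0.201, 0.238], [-0.993, -0.117, 0.025, -0.05], [-0.0, -0.202, -0.979, 1.501], [0.0, 0.0, 0.0, 1.0]]
side [400.62811699168657, 400.62811699168657, 316.5684435817203, 199.41185108839395] [[-0.987, -0.098, 0.124, 0.309], [-0.156, 0.496, -0.854, 1.277], [0.023, -0.863, -0.505, 0.886], [0.0, 0.0, 0.0, 1.0]]
[-7.01929666e-01 -3.06151207e+00  2.83998950e-03] [0.27199013 0.5621149  0.24914785] 0.1 [[-0.9    0.436 -0.001]
 [ 0.436  0.9   -0.002]
 [ 0.    -0.002 -1.   ]]
[[ 0.001 -0.952 -0.306  0.079]
 [ 1.     0.     0.002  0.001]
 [-0.002 -0.306  0.952 -0.124]
 [ 0.     0.     0.     1.   ]]
```

View pics/top0.png

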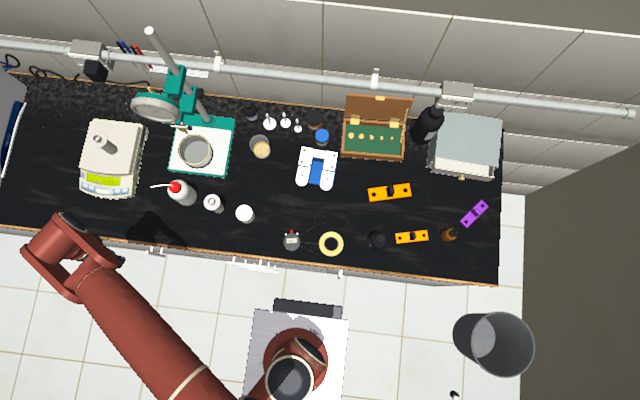

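View pics/side0.png

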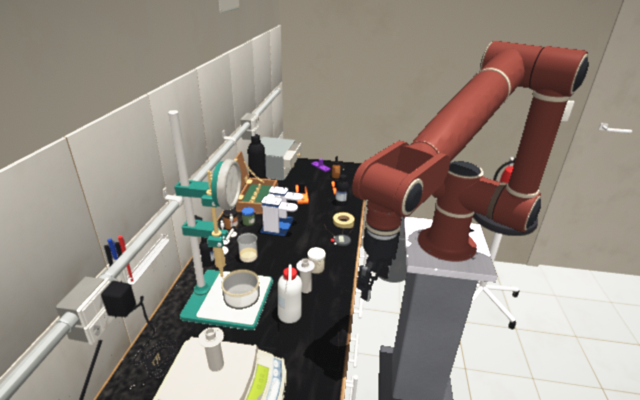

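Candidates in the top view:
- **Cup:** (212,202) stands between the wash bottle (180,192) and the jar (244,213), so it fits the description. The similar object on the balance at (101,142) does not.
- **Plates:** orange (389,192) is the larger one, purple (474,213) must be left, and orange (411,237) is the smaller one, between the reagent bottle (377,240) and the dropper (449,234). The last is the one meant.
- **Holder:** (316,168).

I'll confirm this in an enlarged crop.

```bash
python3 - <<'E'
from h import *
c=load("top0"); im=c["img"]
f=lambda x,y,w,h,s: cv2.resize(im[y:y+h,x:x+w],None,fx=s,fy=s,interpolation=cv2.INTER_CUBIC)
a=f(286,138,66,60,6); b=f(180,180,66,50,6); d=f(360,180,132,66,6)
cv=np.zeros((60*6+40*0+200,800,3),np.uint8)
cv[:360,:396]=a; cv[:300,400:796]=b
d=f(366,182,120,66,1); d=cv2.resize(d,(364,200),interpolation=cv2.INTER_CUBIC); cv[360:,:364]=d
save(cv,"pics/crop1.png")
for n,u,v,z in [("cup",212,200,.114),("cupdecoy?",101,142,.1),("platesmall",411,237,.008),("platebig",389,192,.008),("p ends s",396,237,.008),("",428,236,.008),("big",369,194,.008),("",411,189,.008),("holder",317,180,.123),("wash",178,190,.17),("jar",244,213,.067),("tape",331,243,.019)]:
    print(n,atz(c,u,v,z).round(3))
E
```

```text
cup [0.48  0.332 0.114]
cupdecoy? [0.636 0.743 0.1  ]
platesmall [ 0.452 -0.343  0.008]
platebig [ 0.602 -0.254  0.008]
p ends s [ 0.446 -0.292  0.008]
 [ 0.463 -0.401  0.008]
big [ 0.586 -0.184  0.008]
 [ 0.622 -0.33   0.008]
holder [ 0.586 -0.001  0.123]
wash [0.489 0.428 0.17 ]
jar [0.457 0.23  0.067]
tape [ 0.398 -0.071  0.019]
```

View pics/crop1.png

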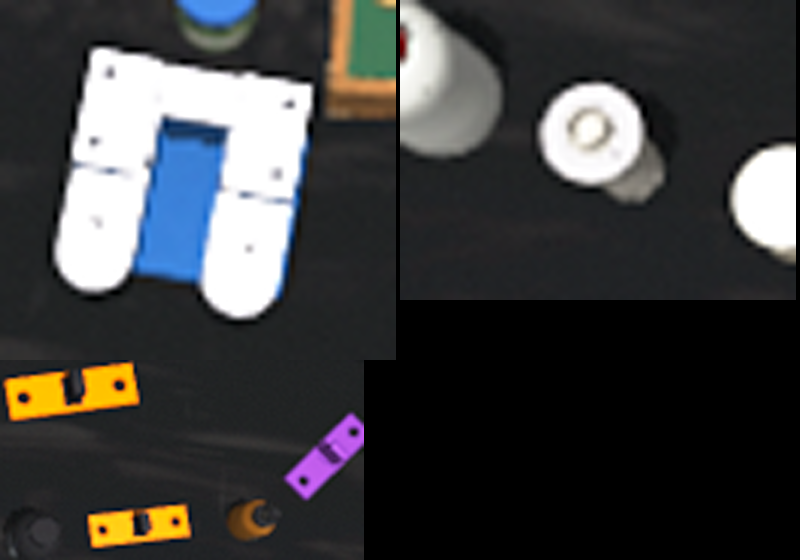

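The crop confirms it: small orange plate between black bottle and dropper; the larger orange and the purple one stay put. The cup knob is at (212,200.8) and the pins at about (302.2,175) and (327.5,179.2). Next I compute the holder pose.

```bash
cat >> h.py <<'E'
def go(x,y,z,yaw=None):
    "yaw: world heading (deg) of tool x, tool down; prints shift cm along tool xyz and turn"
    o=ctrl.get_obs(); M=R.from_rotvec(o["tool_rot"]).as_matrix(); d=M.T@(np.array([x,y,z])-o["tool_pos"])*100
    cur=np.degrees(np.arctan2(M[1,0],M[0,0])); t=0 if yaw is None else -((yaw-cur+180)%360-180)
    print("t",round(o["t"],1),"pos",np.round(o["tool_pos"],4),"yaw",cur.round(2),"F",np.round(o["contact_force"],1),"open",round(o["opening"],4),"-> shift",d.round(2),"turn",round(t,2), "tilt",np.degrees(np.arccos(-M[2,2])).round(2))
E
python3 - <<'E'
from h import *
c=load("top0")
L=atz(c,302.2,175.0,.135);Rr=atz(c,327.5,179.2,.135); y=(L-Rr)[:2]; print("pins",L,Rr,np.linalg.norm(y)); y/=np.linalg.norm(y); x=np.array([y[1],-y[0]]); print("hdg",np.degrees(np.arctan2(x[1],x[0])),"mid",(L+Rr)/2,"home",(L+Rr)[:2]/2+.049*x)
g=lambda a,b,z:atz(c,286+a/6,138+b/6,z)
print("lip corners", [g(a,b,.140).round(3) for a,b in((95,48),(312,87))])
print("fork", [g(a,b,.123).round(3) for a,b in((92,292),(240,318))])
print(ctrl.get_obs()["q"])
p=atz(c,212,200.8,.114); print(p)
h=np.degrees(np.arctan2(x[1],x[0]))
for yw in (h+90,h-90): go(p[0],p[1],.25,yw)
E
```

```text
pins [0.5935962  0.04866998 0.135     ] [ 0.58944232 -0.03460645  0.135     ] 0.08337996991949544
hdg -2.8555841886105795 mid [0.59151926 0.00703177 0.135     ] home [0.64045842 0.00459065]
lip corners [array([0.69 , 0.062, 0.14 ]), array([ 0.682, -0.058,  0.14 ])]
fork [array([0.557, 0.047, 0.123]), array([ 0.553, -0.034,  0.123])]
[ 1.00099102e+00  5.32144456e-02  1.61396083e+00  1.90170539e-05
  1.47597946e+00 -1.19011748e-01]
[0.47769558 0.33108702 0.114     ]
t 0.1 pos [0.2721 0.5622 0.2494] yaw 154.17 F [-0.6  0.1  1. ] open 0.0854 -> shift [-28.58 -11.84  -0.05] turn 67.03 tilt 0.09
t 0.1 pos [0.2721 0.5622 0.2494] yaw 154.17 F [-0.6  0.1  1. ] open 0.0854 -> shift [-28.58 -11.84  -0.05] turn -112.97 tilt 0.09
```

servo_tool(increments=[[[8.5,-4,-1.6,0,8.4],[8.5,-8,-3.2,0,16.8],[8.5,-12,-4.9,0,25.2],[8.5,-16,-6.5,0,33.6],[8.5,-20,-8.2,0,42]]])

```text
t: 0.65
tool_pos: [0.4173, 0.4002, 0.25]
tool_rot: [-1.76, -2.602, 0.0]
contact_force: [0.0, -0.1, 0.4]
opening: 0.0854
grip_force: 0.0
```

```bash
python3 -c "
from h import *
go(.4777,.3311,.25,87.1)"
```

```text
t 0.7 pos [0.4173 0.4002 0.25  ] yaw 111.84 F [ 0.  -0.1  0.4] open 0.0854 -> shift [-8.66  3.03 -0.  ] turn 24.74 tilt 0.02
```

servo_tool(increments=[[[8.5,-3,1,0,8.3],[8.5,-6,2,0,16.6],[8.5,-8.66,3.03,0,24.9],[8.5,-8.66,3.03,0,24.9],[8.5,-8.66,3.03,0,24.9]]])

```text
t: 1.15
tool_pos: [0.4774, 0.3325, 0.2499]
tool_rot: [-2.273, -2.168, 0.001]
contact_force: [-0.5, 0.1, -0.4]
opening: 0.0847
grip_force: 0.0
```

```bash
python3 -c "
from h import *
c=grab('wrist','w1'); save(c['img'],'pics/w1.png')
go(.4777,.3311,.25,87.1); print(proj(c,(.4777,.3311,.114)))"
```

```text
t 1.2 pos [0.477 0.333 0.25 ] yaw 87.33 F [ 0.3 -0.1 -0.4] open 0.0848 -> shift [-0.19  0.08 -0.  ] turn 0.23 tilt 0.04
[321.1 195.4]
```

View pics/w1.png

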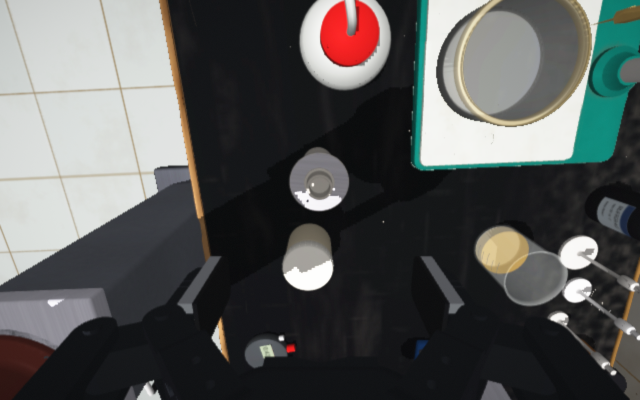

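Wrist view: the knob top is at (319,184), the flange centre at (319,181), the wash bottle is above it and the jar below it.

```bash
python3 -c "
from h import *
c=load('w1'); p=atz(c,319,184,.114); print(p, atz(c,319,181,.097)); 
go(p[0],p[1],.1185,87.1); print(proj(c,(.477,.333,.114)), atz(c,345,40,.16),atz(c,308,270,.067))"
```

```text
[0.47641447 0.3413534  0.114     ] [0.47624872 0.33953301 0.097     ]
t 1.2 pos [0.477 0.333 0.25 ] yaw 87.33 F [ 0.3 -0.1 -0.4] open 0.0848 -> shift [ 0.83 -0.08 13.15] turn 0.23 tilt 0.04
[320.1 193.4] [0.49749025 0.44423651 0.16      ] [0.45884418 0.23154757 0.067     ]
```

```bash
python3 -c "
from h import *
s=load('side0'); t=load('top0')
for p in ((.4777,.3311),(.4764,.3414)): print([proj(c,(*p,z)) for c in (s,t) for z in (.0,.097,.114)])
im=s['img'][245:325,265:345]; im2=t['img'][180:240,180:260]
cv=np.zeros((600,800,3),np.uint8); cv[:400,:400]=cv2.resize(im,(400,400),interpolation=cv2.INTER_CUBIC); cv[:300,400:]=cv2.resize(im2,(400,300),interpolation=cv2.INTER_CUBIC)
w=load('w1')['img'][130:300,270:370]; 
cv[400:,:]=0; save(cv[:400],'pics/crop2.png')"
```

```text
[array([304.4, 286.9]), array([304.7, 263.1]), array([304.7, 258.7]), array([219.8, 207.3]), array([213.2, 201.8]), array([212. , 200.8])]
[array([304.3, 289.1]), array([304.5, 265.2]), array([304.5, 260.9]), array([216.9, 207.3]), array([210.1, 201.8]), array([208.8, 200.8])]
```

View pics/crop2.png

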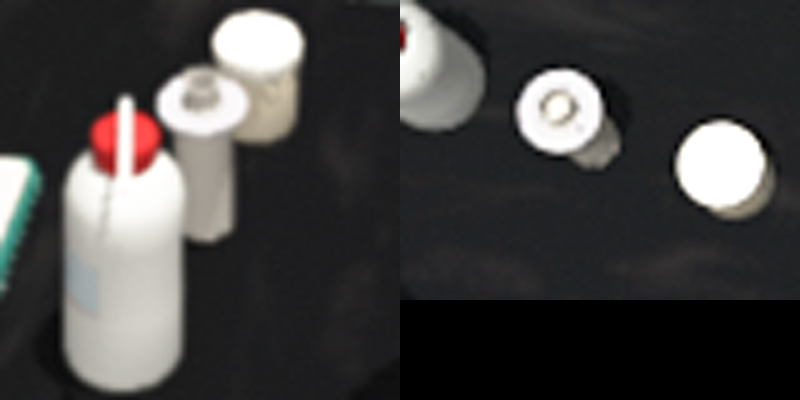

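servo_tool(increments=[[[8.5,0.2,-0.05,3,0.2],[8.5,0.5,-0.05,6,0.2],[8.5,0.5,-0.05,8.8,0.2],[8.5,0.5,-0.05,8.8,0.2],[8.5,0.5,-0.05,8.8,0.2]]])

```text
t: 1.7
tool_pos: [0.4763, 0.3385, 0.1623]
tool_rot: [-2.275, -2.166, 0.002]
contact_force: [0.6, -0.0, 0.4]
opening: 0.0848
grip_force: 0.0
```

```bash
python3 -c "
from h import *
c=grab('wrist','w2'); save(cv2.resize(c['img'][100:350,220:430],(630,600)[:2]),'pics/w2.png'); save(cv2.resize(c['img'][100:300,220:420],(600,600)),'pics/w2.png')
go(.4764,.339,.1185,87.1); print(proj(c,(.4764,.339,.114)),proj(c,(.4764,.339,.097)))"
```

```text
t 1.8 pos [0.4773 0.3388 0.1638] yaw 87.15 F [-0.2 -0.8 -0.2] open 0.085 -> shift [ 0.01 -0.1   4.53] turn 0.05 tilt 0.11
[320.8 236.2] [320.8 225.1]
```

View pics/w2.png

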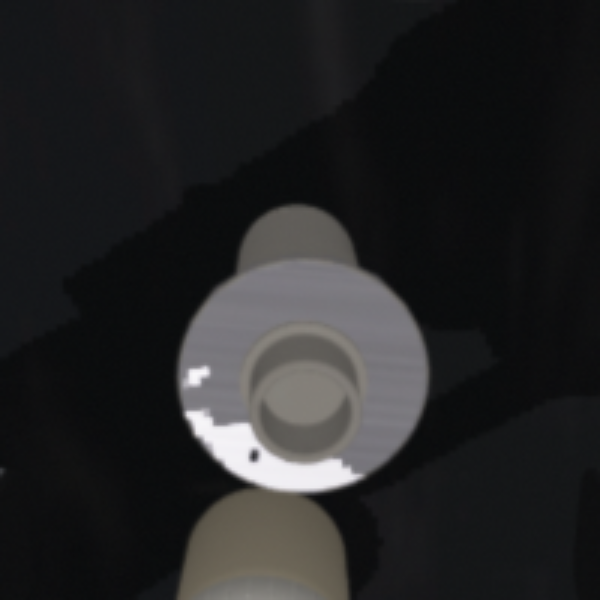

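Flange centre is at px (321.2,225.2) against a predicted (320.8,225.1), so the cup axis is at (0.4764, 0.339). Descending.

servo_tool(increments=[[[8.5,0,-0.05,2,0],[8.5,0,-0.05,3.5,0],[8.5,0,-0.05,4.4,0],[8.5,0,-0.05,4.4,0],[4,0,-0.05,4.4,0]]], newtons=60)

```text
t: 2.25
tool_pos: [0.4768, 0.338, 0.1187]
tool_rot: [2.277, 2.164, 0.001]
contact_force: [0.2, 0.9, -0.6]
opening: 0.0729
grip_force: 0.0
```

servo_tool(increments=[[[1.8,0,0,0,0],[1.8,0,0,0,0],[1.8,0,0,0,0],[1.8,0,0,0,0],[1.8,0,0,0,0]]], newtons=60)

```text
t: 2.75
tool_pos: [0.4767, 0.3381, 0.1191]
tool_rot: [-2.277, -2.164, -0.001]
contact_force: [-1.4, -0.0, 4.8]
opening: 0.0198
grip_force: 58.6
```

servo_tool(increments=[[[1.8,0,0,-1,0],[1.8,0,0,-3,0],[1.8,0,0,-6,0],[1.8,0,0,-9.5,0],[1.8,0,0,-9.5,0]]])

```text
t: 3.25
tool_pos: [0.4791, 0.3392, 0.2193]
tool_rot: [2.275, 2.162, 0.016]
contact_force: [0.7, 0.3, -2.7]
opening: 0.0202
grip_force: 59.2
```

```bash
python3 -c "
from h import *
go(.52,.011,.213,87.1)"
```

```text
t 3.2 pos [0.4791 0.3392 0.2193] yaw 87.07 F [ 0.7  0.3 -2.7] open 0.0202 -> shift [-32.57   5.75   0.51] turn -0.03 tilt 0.59
```

servo_tool(increments=[[[1.8,-3,0.4,0,0],[1.8,-7,0.9,0,0],[1.8,-11.5,1.5,0,0],[1.8,-16,2.1,0,0],[1.8,-20,2.6,0,0]]])

```text
t: 3.75
tool_pos: [0.4911, 0.1347, 0.2111]
tool_rot: [-2.277, -2.163, 0.004]
contact_force: [0.6, -0.1, -3.3]
opening: 0.0202
grip_force: 59.0
```

servo_tool(increments=[[[1.8,-4,0.5,0,0],[1.8,-8,1.0,0,0],[1.8,-11,1.5,0,0],[1.8,-12.5,1.65,0,0],[1.8,-12.5,1.65,0,0]]])

```text
t: 4.25
tool_pos: [0.5017, 0.0097, 0.2117]
tool_rot: [-2.279, -2.159, 0.003]
contact_force: [-0.3, 1.4, -3.4]
opening: 0.0198
grip_force: 59.3
```

```bash
python3 -c "
from h import *
c=grab('wrist','w3'); save(c['img'],'pics/w3.png')
go(.505,.0113,.154,87.1)
print([proj(c,p) for p in ((.6404,.0046,.123),(.5936,.0487,.135),(.5894,-.0346,.135))])"
```

```text
t 4.3 pos [0.5017 0.0111 0.212 ] yaw 86.99 F [ 0.4  1.3 -4. ] open 0.0203 -> shift [0.04 0.34 5.8 ] turn -0.11 tilt 0.14
[array([515.3, 210.4]), array([461.5, 155.5]), array([446. , 270.9])]
```

View pics/w3.png

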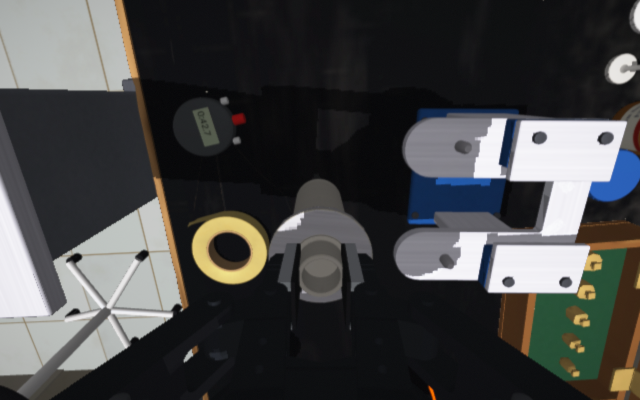

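```bash
python3 -c "
from h import *
c=load('w3'); save(cv2.resize(c['img'][105:305,385:635],(750,600),interpolation=cv2.INTER_CUBIC),'pics/w3c.png')"
```

```text
(no output)
```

View pics/w3c.png

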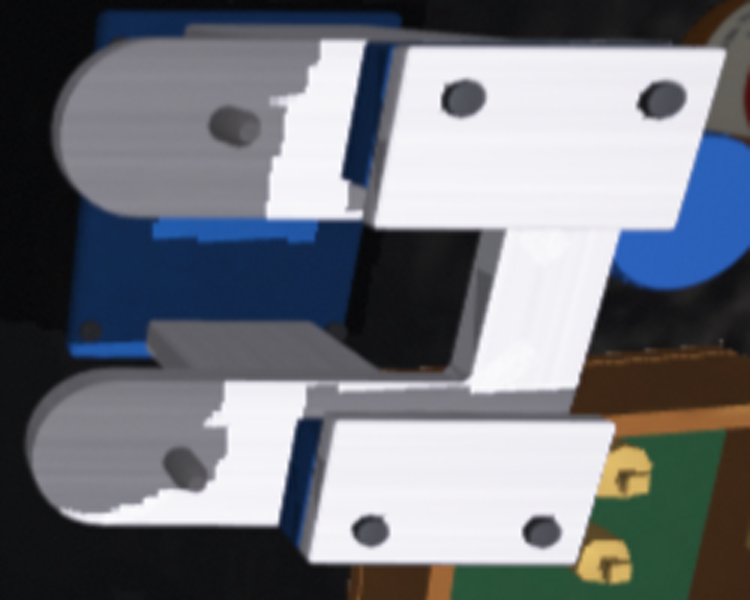

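Pin tips in the crop are at (247,129) and (195,480). Lip corners: left (400,47), (372,228), (676,228), (725,47); right (330,417), (308,563), (580,566), (615,420). I'll fit the holder pose to these.

```bash
python3 -c "
from h import *
from scipy.optimize import least_squares
c=load('w3')
m=np.array([(-49,42,135),(-49,-42,135),(-22,60,140),(-22,22.5,140),(42,22.5,140),(42,60,140),(-22,-22.5,140),(-22,-60,140),(42,-60,140),(42,-22.5,140)])/1e3
px=np.array([(247,129),(195,480),(400,47),(372,228),(676,228),(725,47),(330,417),(308,563),(580,566),(615,420)])/3+[385,105]
def f(s,k=slice(None)):
    a=s[2]; r=[]
    for q,u in zip(m[k],px[k]):
        w=(s[0]+q[0]*np.cos(a)-q[1]*np.sin(a),s[1]+q[0]*np.sin(a)+q[1]*np.cos(a),q[2]+(s[3] if len(s)>3 else 0)); r.append(proj(c,w)-u)
    return np.ravel(r)
for s0 in ((.64,.0046,-.05),(.64,.0046,-.05,0)):
    s=least_squares(f,s0,diff_step=1e-2); print(s.x,np.degrees(s.x[2]),s.fun.reshape(-1,2).round(1).tolist())
for u in px[:2]: print(atz(c,*u,.135))
print(atz(c,*px[0],.135)/2+atz(c,*px[1],.135)/2)
h=s.x"
```

```text
[ 0.64337561  0.00820549 -0.0555773 ] -3.1843446968854874 [[-0.2, 0.8], [0.2, 1.3], [1.6, -0.4], [-0.5, -0.3], [-1.2, 0.0], [-0.2, -0.2], [1.4, 0.8], [-0.3, -0.4], [-1.5, -1.1], [0.5, 0.1]]
[ 0.64335043  0.00831633 -0.01753032  0.        ] -1.0044133285351446 [[-3.1, 3.6], [2.1, 3.4], [-2.4, 0.9], [-2.1, 0.8], [-1.9, -2.6], [-3.3, -3.0], [2.5, 1.7], [2.7, 0.4], [2.2, -3.2], [2.4, -2.2]]
[0.59690512 0.05333621 0.135     ]
[ 0.59189355 -0.02994904  0.135     ]
[0.59439934 0.01169358 0.135     ]
```

```bash
python3 -c "
from h import *
go(.5086,.0155,.1538,86.8)"
```

```text
t 4.3 pos [0.5017 0.0111 0.212 ] yaw 86.99 F [ 0.4  1.3 -4. ] open 0.0203 -> shift [0.47 0.67 5.81] turn 0.19 tilt 0.14
```

servo_tool(increments=[[[1.8,0.47,0.6,2,0.2],[1.8,0.47,0.6,4,0.2],[1.8,0.47,0.6,5.8,0.2],[1.8,0.47,0.6,5.8,0.2],[1.8,0.47,0.6,5.8,0.2]]])

```text
t: 4.8
tool_pos: [0.5083, 0.0166, 0.1549]
tool_rot: [-2.279, -2.161, 0.001]
contact_force: [-0.0, -0.1, -3.0]
opening: 0.0198
grip_force: 59.2
```

```bash
python3 -c "
from h import *
import time
for i in range(3): c=grab('wrist','w4')
go(.6434,.008,.1538,86.8)
print(proj(c,(.5944,.0117,.123)))"
```

```text
t 5.0 pos [0.5095 0.0159 0.1568] yaw 86.91 F [ 0.1 -0.2 -3.4] open 0.0199 -> shift [-0.07 13.41  0.34] turn 0.11 tilt 0.15
[474.8 247.9]
```

servo_tool(increments=[[[1.8,-0.05,0.5,0.25,0.1],[1.8,-0.05,2.0,0.25,0.1],[1.8,-0.05,4.0,0.25,0.1],[1.8,-0.05,6.0,0.25,0.1],[1.8,-0.05,7.0,0.25,0.1]]])

```text
t: 5.45
tool_pos: [0.5804, 0.0109, 0.1535]
tool_rot: [2.282, 2.157, 0.002]
contact_force: [-0.1, -0.7, -4.7]
opening: 0.0201
grip_force: 59.2
```

```bash
python3 -c "
from h import *
go(.6434,.008,.1538,86.8)"
```

```text
t 5.5 pos [0.5804 0.0109 0.1535] yaw 86.75 F [-0.1 -0.7 -4.7] open 0.0201 -> shift [ 0.07  6.3  -0.01] turn -0.05 tilt 0.11
```

servo_tool(increments=[[[1.8,0.03,1.3,0,0],[1.8,0.03,2.6,0,0],[1.8,0.03,3.9,0,0],[1.8,0.03,5.0,0,0],[1.8,0.03,5.7,0,0]]])

```text
t: 5.95
tool_pos: [0.6362, 0.0082, 0.1529]
tool_rot: [2.283, 2.158, 0.0]
contact_force: [-0.2, -0.1, -4.6]
opening: 0.0198
grip_force: 59.2
```

servo_tool(increments=[[[1.8,0,0.2,0,0],[1.8,0,0.4,0,0],[1.8,0,0.6,0,0],[1.8,0,0.7,0,0],[1.8,0,0.7,0,0]]])

```text
t: 6.45
tool_pos: [0.6423, 0.0079, 0.1528]
tool_rot: [-2.283, -2.158, 0.0]
contact_force: [-0.4, -0.1, -3.5]
opening: 0.0197
grip_force: 59.2
```

```bash
python3 -c "
from h import *
go(.6434,.008,.1515,86.8)"
```

```text
t 6.5 pos [0.6423 0.0079 0.1528] yaw 86.77 F [-0.4 -0.1 -3.5] open 0.0197 -> shift [0.01 0.11 0.13] turn -0.03 tilt 0.0
```

servo_tool(increments=[[[1.8,0,0.1,0,0],[1.8,0,0.2,0,0],[1.8,0,0.3,0,0],[1.8,0,0.3,0,0]]])

```text
t: 6.85
tool_pos: [0.6451, 0.0078, 0.1528]
tool_rot: [-2.282, -2.157, 0.001]
contact_force: [-1.6, 0.7, -3.0]
opening: 0.0199
grip_force: 59.5
```

servo_tool(increments=[[[1.8,0,0.1,0,0],[1.8,0,0.2,0,0],[1.8,0,0.2,0,0]]])

```text
t: 7.15
tool_pos: [0.6455, 0.0077, 0.1528]
tool_rot: [-2.28, -2.155, 0.007]
contact_force: [-8.9, 0.3, 2.1]
opening: 0.0196
grip_force: 60.0
```

Contact at the slot's end. I'll ease back slightly and lower onto the fork.

servo_tool(increments=[[[1.8,0,-0.12,0,0],[1.8,0,-0.12,0.1,0],[1.8,0,-0.12,0.2,0],[1.8,0,-0.12,0.2,0]]])

```text
t: 7.55
tool_pos: [0.6453, 0.0077, 0.1523]
tool_rot: [-2.282, -2.157, 0.003]
contact_force: [-9.3, -0.2, 6.0]
opening: 0.0195
grip_force: 60.2
```

```bash
python3 -c "
from h import *
go(.6434,.008,.1515,86.8)"
```

```text
t 7.5 pos [0.6453 0.0077 0.1523] yaw 86.78 F [-9.3 -0.2  6. ] open 0.0195 -> shift [ 0.02 -0.2   0.09] turn -0.02 tilt 0.17
```

servo_tool(increments=[[[3,0,0,0,0],[4.5,0,0,0,0],[4.5,0,0,0,0],[4.5,0,0,-1,0],[4.5,0,0,-2,0]]])

```text
t: 8.05
tool_pos: [0.6464, 0.0076, 0.1716]
tool_rot: [2.283, 2.158, 0.0]
contact_force: [0.2, 0.2, -0.1]
opening: 0.0451
grip_force: 0.0
```

servo_tool(increments=[[[4.5,0,0,-3,0],[4.5,0,0,-6,0],[4.5,0,0,-9,0],[4.5,0,0,-9,0],[4.5,0,0,-9,0]]])

```text
t: 8.55
tool_pos: [0.6469, 0.0076, 0.2629]
tool_rot: [2.281, 2.156, 0.004]
contact_force: [0.2, -0.1, 0.5]
opening: 0.0449
grip_force: 0.0
```

```bash
python3 -c "
from h import *
c=grab('wrist','w5'); s=grab('side','s5')
a=cv2.resize(c['img'][80:280,220:420],(400,400)); b=cv2.resize(s['img'][160:250,230:320],(400,400),interpolation=cv2.INTER_CUBIC)
save(np.hstack([a,b]),'pics/w5.png')
go(.4777,.3311,.25,87.1)
print(proj(c,(.6434,.0085,.146)),proj(c,(.6434,.0085,.129)),proj(s,(.6434,.0085,.129)),proj(s,(.6434,.0085,.032)))
t=load('top0'); p=atz(t,411,237,.02); print(p)"
```

```text
t 8.7 pos [0.6457 0.0077 0.2597] yaw 86.77 F [-1.  -0.6 -0.9] open 0.0448 -> shift [ 31.34 -18.59   1.  ] turn -0.33 tilt 0.1
[315.5 200.1] [315.7 193.8] [277.  197.1] [277.7 218.7]
[ 0.45058884 -0.34057489  0.02      ]
```

View pics/w5.png

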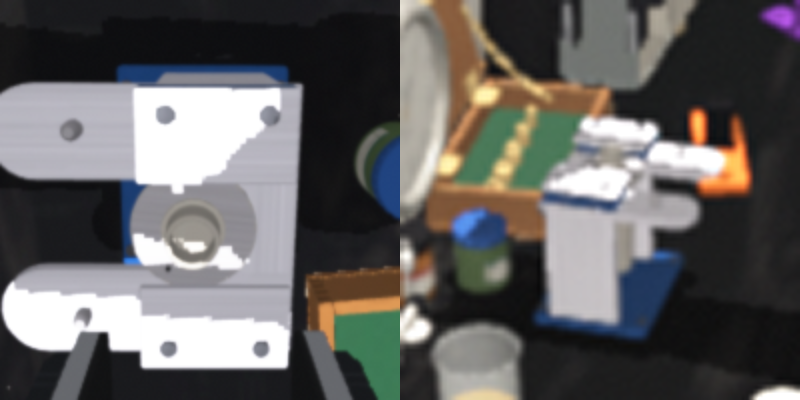

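The cup is home under the lips: knob at crop (193,233), pins at (72,129) and (84,314). Now the lock plate.

```bash
python3 -c "
from h import *
c=load('w5')
L=atz(c,256,144.5,.135);Q=atz(c,262,237,.135);k=atz(c,316.5,196.5,.146)
y=(L-Q)[:2];n=np.linalg.norm(y);x=np.array([y[1],-y[0]])/n;m=(L+Q)[:2]/2
print(n,m,np.degrees(np.arctan2(x[1],x[0])),m+.049*x,k)
go(.452,-.337,.25,8.9)"
```

```text
0.08007560151444883 [0.59672395 0.0138154 ] -2.991031372274527 [0.6456572 0.0112586] [0.64438123 0.01143894 0.146     ]
t 8.7 pos [0.6457 0.0077 0.2597] yaw 86.77 F [-1.  -0.6 -0.9] open 0.0448 -> shift [-35.51 -17.4    1.  ] turn 77.87 tilt 0.1
```

servo_tool(increments=[[[6,-4,-2,0,8],[6,-8,-4,0,16],[6,-12,-6,0,24],[6,-16,-8,0,32],[6,-20,-10,0,40]]])

```text
t: 9.15
tool_pos: [0.5333, -0.1873, 0.2588]
tool_rot: [-2.885, -1.238, 0.003]
contact_force: [0.5, -0.1, -0.9]
opening: 0.0597
grip_force: 0.0
```

```bash
python3 -c "
from h import *
go(.452,-.337,.24,8.9)"
```

```text
t 9.2 pos [ 0.5333 -0.1873  0.2588] yaw 46.46 F [ 0.5 -0.1 -0.9] open 0.0597 -> shift [-16.45   4.43   1.88] turn 37.56 tilt 0.18
```

servo_tool(increments=[[[6,-4,1.1,0,8],[6,-8,2.2,0.8,16],[6,-12,3.3,1.8,24],[6,-16.4,4.4,1.8,32],[6,-16.4,4.4,1.8,37.5]]])

```text
t: 9.65
tool_pos: [0.4515, -0.3392, 0.2402]
tool_rot: [-3.131, -0.237, 0.006]
contact_force: [0.6, 0.4, -0.0]
opening: 0.0596
grip_force: 0.0
```

```bash
cat > pl.py <<'E'
from h import *
def plate(tag,zt):
    c=load(tag); hsv=cv2.cvtColor(c["img"],cv2.COLOR_RGB2HSV)
    m=cv2.inRange(hsv,(8,150,60),(28,255,255)); m=cv2.morphologyEx(m,cv2.MORPH_CLOSE,np.ones((25,25),np.uint8))
    n,l,s,ce=cv2.connectedComponentsWithStats(m)
    for i in range(1,n):
        if s[i,4]>800:
            k=max(cv2.findContours((l==i).astype(np.uint8),cv2.RETR_EXTERNAL,cv2.CHAIN_APPROX_NONE)[0],key=len)
            b=cv2.boxPoints(cv2.minAreaRect(k)); w=np.array([atz(c,*p,zt) for p in b])[:,:2]
            e1=w[1]-w[0];e2=w[2]-w[1]; L=e1 if np.linalg.norm(e1)>np.linalg.norm(e2) else e2
            print("area",s[i,4],"box",b.round().tolist(),"ctr",w.mean(0).round(4),"sz",np.linalg.norm(e1).round(4),np.linalg.norm(e2).round(4),"long hdg",(np.degrees(np.arctan2(L[1],L[0]))%180).round(2))
E
python3 -c "
from pl import *
for i in range(2): c=grab('wrist','w6')
save(c['img'],'pics/w6.png'); plate('w6',.008); go(.452,-.337,.1,8.9)"
```

```text
area 5744 box [[181.0, 0.0], [337.0, 0.0], [337.0, 45.0], [181.0, 45.0]] ctr [ 0.5891 -0.2517] sz 0.1537 0.0402 long hdg 98.64
area 3143 box [[277.0, 154.0], [375.0, 146.0], [378.0, 178.0], [279.0, 186.0]] ctr [ 0.4546 -0.3422] sz 0.1112 0.0376 long hdg 103.52
area 1424 box [[408.0, 171.0], [431.0, 139.0], [470.0, 166.0], [447.0, 199.0]] ctr [ 0.4709 -0.4698] sz 0.0435 0.0565 long hdg 65.55
t 9.8 pos [ 0.4535 -0.3365  0.2408] yaw 9.14 F [0.5 0.2 0.2] open 0.0598 -> shift [-0.13  0.06 14.08] turn 0.24 tilt 0.2
```

```bash
cat >> pl.py <<'E'
def holes(tag,zt,box):
    c=load(tag); x0,y0,x1,y1=box; im=c["img"][y0:y1,x0:x1]; hsv=cv2.cvtColor(im,cv2.COLOR_RGB2HSV)
    m=cv2.inRange(hsv,(8,150,60),(28,255,255)); cs,h=cv2.findContours(m,cv2.RETR_CCOMP,cv2.CHAIN_APPROX_NONE)
    for k,hh in zip(cs,h[0]):
        a=cv2.contourArea(k)
        if a>8: 
            r=cv2.minAreaRect(k); print("hole" if hh[3]>=0 else "outer",a,np.round(np.add(r[0],(x0,y0)),1),np.round(r[1],1),round(r[2],1),atz(c,*np.add(r[0],(x0,y0)),zt).round(4))
    s="";
    return m
E
python3 -c "
from pl import *
m=holes('w6',.008,(265,130,390,200))
for r in m[::2]: print(''.join('#' if v else '.' for v in r))"
```

```text
outer 2685.0 [327.  166.2] [32.3 98.7] 85.2 [ 0.4549 -0.3424  0.008 ]
hole 59.0 [290.5 169. ] [9.2 7.8] 45.0 [ 0.4453 -0.3015  0.008 ]
hole 54.5 [363.3 163.2] [7.8 8.5] 45.0 [ 0.4646 -0.3827  0.008 ]
.............................................................................................................................
.............................................................................................................................
.............................................................................................................................
.............................................................................................................................
.............................................................................................................................
.............................................................................................................................
.............................................................................................................................
..................
[... 2809 characters left out ...]
......................................................................
.............................................................................................................................
.............................................................................................................................
.............................................................................................................................
.............................................................................................................................
.............................................................................................................................
```

```bash
python3 -c "
from h import *
go(.455,-.342,.09,13.4)"
```

```text
t 9.8 pos [ 0.4535 -0.3365  0.2408] yaw 9.14 F [0.5 0.2 0.2] open 0.0598 -> shift [ 0.09  0.61 15.07] turn -4.26 tilt 0.2
```

servo_tool(increments=[[[6,0.1,0.5,3,-4.2],[6,0.1,0.5,7,-4.2],[6,0.1,0.5,11,-4.2],[6,0.1,0.5,15,-4.2],[6,0.1,0.5,15,-4.2]]])

```text
t: 10.25
tool_pos: [0.453, -0.3359, 0.0851]
tool_rot: [-3.108, -0.372, 0.015]
contact_force: [-0.8, 1.1, -0.3]
opening: 0.0604
grip_force: 0.0
```

```bash
python3 -c "
from pl import *
for i in range(2): c=grab('wrist','w7')
print(proj(c,(.455,-.342,.008)))
holes('w7',.008,(200,100,460,330)); go(.455,-.342,.032,13.4)"
```

```text
[329.3 216. ]
outer 201.0 [391.5 217.5] [15.6 17. ] 45.0 [ 0.4643 -0.3841  0.008 ]
hole 117.5 [390.8 215.8] [10.6 14.1] 45.0 [ 0.4654 -0.3832  0.008 ]
outer 7058.5 [331.3 215.4] [165.  51.] 0.6 [ 0.4558 -0.3432  0.008 ]
hole 124.0 [271. 215.] [14.1 11.3] 45.0 [ 0.446  -0.3026  0.008 ]
hole 21.5 [279.5 204.5] [5. 5.] 90.0 [ 0.455  -0.3068  0.008 ]
hole 2293.0 [377.5 218.5] [71. 45.] 0.0 [ 0.4612 -0.3749  0.008 ]
hole 280.0 [255.8 205.8] [23.3 19.8] 45.0 [ 0.4502 -0.2911  0.008 ]
t 10.3 pos [ 0.4565 -0.3396  0.0922] yaw 13.6 F [-0.4 -1.3  1.1] open 0.06 -> shift [-0.2   0.21  6.02] turn 0.2 tilt 0.14
```

servo_tool(increments=[[[6,-0.1,0.25,2,0],[6,-0.1,0.25,4,0],[6,-0.1,0.25,5.4,0],[6,-0.1,0.25,5.9,0],[4,-0.1,0.25,5.9,0]]])

```text
t: 10.85
tool_pos: [0.4566, -0.3436, 0.0344]
tool_rot: [3.119, 0.369, 0.001]
contact_force: [0.5, -0.2, -0.2]
opening: 0.0473
grip_force: 0.0
```

servo_tool(increments=[[[0.8,0,0,0,0],[0.8,0,0,0,0],[0.8,0,0,0,0],[0.8,0,0,0,0],[0.8,0,0,0,0]]], newtons=50)

```text
t: 11.35
tool_pos: [0.457, -0.3442, 0.0352]
tool_rot: [3.118, 0.368, 0.002]
contact_force: [0.4, -0.2, 5.7]
opening: 0.0112
grip_force: 49.8
```

servo_tool(increments=[[[0.8,0,0,-2,0],[0.8,0,0,-6,0],[0.8,0,0,-10.5,0],[0.8,0,0,-15,0],[0.8,0,0,-18.5,0]]])

```text
t: 11.85
tool_pos: [0.4563, -0.3435, 0.2211]
tool_rot: [3.119, 0.368, 0.001]
contact_force: [-0.1, -0.5, -1.5]
opening: 0.0113
grip_force: 48.9
```

```bash
python3 -c "
from h import *
go(.5964,.0107,.22,-3.2)"
```

```text
t 11.8 pos [ 0.4563 -0.3435  0.2211] yaw 13.47 F [-0.1 -0.5 -1.5] open 0.0113 -> shift [ 21.88 -31.18   0.09] turn 16.67 tilt 0.09
```

servo_tool(increments=[[[0.8,2,-2.8,0,3],[0.8,4.5,-6.4,0,6],[0.8,7,-10,0,9],[0.8,9.5,-13.5,0,12],[0.8,12,-17.1,0,16.6]]])

```text
t: 12.35
tool_pos: [0.5329, -0.1474, 0.2178]
tool_rot: [-3.14, 0.091, 0.002]
contact_force: [0.8, 0.1, -2.3]
opening: 0.0108
grip_force: 49.0
```

```bash
python3 -c "
from h import *
go(.5964,.0107,.22,-3.2)"
```

```text
t 12.3 pos [ 0.5329 -0.1474  0.2178] yaw -3.32 F [ 0.8  0.1 -2.3] open 0.0108 -> shift [  5.43 -16.15  -0.22] turn -0.12 tilt 0.08
```

servo_tool(increments=[[[0.8,1.3,-4,0,0],[0.8,2.6,-8,0,0],[0.8,4,-12,0,0],[0.8,5.4,-16.1,0,0],[0.8,5.4,-16.1,0,0]]])

```text
t: 12.85
tool_pos: [0.5962, 0.013, 0.2177]
tool_rot: [-3.139, 0.077, 0.002]
contact_force: [-1.0, -0.3, -1.7]
opening: 0.0113
grip_force: 49.3
```

```bash
python3 -c "
from pl import *
for i in range(3): c=grab('wrist','w8')
save(cv2.resize(c['img'][60:360,160:500],(680,600)),'pics/w8.png')
go(.5964,.0107,.19,-3.2)
print([proj(c,p) for p in ((.5988,.0526,.135),(.5941,-.0312,.135))])
o=ctrl.get_obs()['tool_pos']; holes('w8',o[2]-.035+.008,(160,60,500,360))"
```

```text
t 13.0 pos [0.5952 0.0085 0.2178] yaw -3.1 F [-0.2  0.7 -1.1] open 0.0117 -> shift [ 0.11 -0.23  2.78] turn 0.1 tilt 0.11
[array([260.3, 211.9]), array([380.9, 212.4])]
outer 9494.0 [320.5 253. ] [ 64. 213.] 90.0 [0.5942 0.0108 0.1908]
hole 192.5 [397.3 252.2] [13.4 18.4] 45.0 [ 0.5926 -0.0298  0.1908]
hole 185.0 [243. 252.] [18.4 12.7] 45.0 [0.5969 0.0518 0.1908]
outer 163.0 [495.5 172. ] [42.  7.] 90.0 [ 0.6338 -0.0766  0.1908]
```

View pics/w8.png

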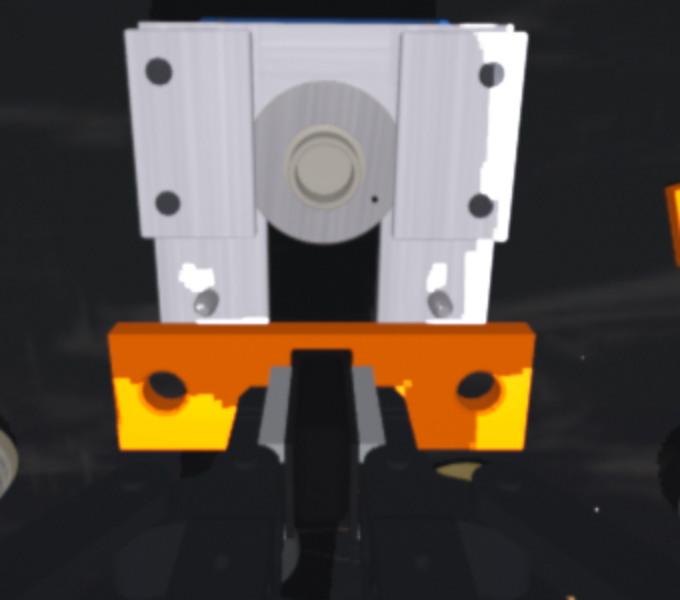

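```bash
python3 -c "
from pl import *
c=load('w8')
for z in (.187,.189,.191): print(z,[atz(c,u,255,z)[:2].round(4) for u in (242.5,399.5)], atz(c,321,255,z)[:2].round(4))
print(atz(c,321.5,213,.135),atz(c,321.5,143.5,.146))
go(.596,.0103,.18,-3.2)"
```

```text
0.187 [array([0.5932, 0.0535]), array([ 0.5888, -0.032 ])] [0.591  0.0107]
0.189 [array([0.5942, 0.0528]), array([ 0.5899, -0.0315])] [0.5921 0.0107]
0.191 [array([0.5952, 0.0522]), array([ 0.591, -0.031])] [0.5931 0.0106]
[0.59577244 0.0100914  0.135     ] [0.64549373 0.0075984  0.146     ]
t 13.0 pos [0.5952 0.0085 0.2178] yaw -3.1 F [-0.2  0.7 -1.1] open 0.0117 -> shift [ 0.08 -0.18  3.78] turn 0.1 tilt 0.11
```

servo_tool(increments=[[[0.8,0.2,0.06,1,0.1],[0.8,0.2,0.06,2,0.1],[0.8,0.2,0.06,3,0.1],[0.8,0.2,0.06,3.4,0.1],[0.8,0.2,0.06,3.4,0.1]]])

```text
t: 13.5
tool_pos: [0.5969, 0.0076, 0.1831]
tool_rot: [-3.14, 0.09, 0.004]
contact_force: [1.3, 0.6, -1.6]
opening: 0.011
grip_force: 49.2
```

```bash
python3 -c "
from pl import *
for i in range(6): c=grab('wrist','w9'); print(ctrl.get_obs()['tool_pos'].round(4))
go(.596,.0103,.158,-3.2)
o=ctrl.get_obs()['tool_pos']; holes('w9',o[2]-.036+.008,(160,60,500,360))
print(proj(c,(.5984,.0522,.135)),proj(c,(.5937,-.0316,.135)))
g=cv2.cvtColor(c['img'],cv2.COLOR_RGB2GRAY)
for x0 in (222,380):
  for v in range(236,274): print(v,' '.join('%3d'%k for k in g[v,x0:x0+42:1]))
" | cut -c1-180
```

```text
[0.5974 0.0077 0.1841]
[0.5978 0.0078 0.1848]
[0.598  0.0078 0.1852]
[0.5981 0.0078 0.1855]
[0.5982 0.0079 0.1855]
[0.5982 0.0079 0.1855]
t 13.8 pos [0.5982 0.0079 0.1855] yaw -3.22 F [-0.1 -0.1 -1.1] open 0.0113 -> shift [-0.23 -0.23  2.75] turn -0.02 tilt 0.07
outer 9502.5 [320.5 253. ] [ 64. 213.] 90.0 [0.5966 0.0093 0.1575]
hole 273.0 [397.5 252. ] [16.3 21.9] 45.0 [ 0.5949 -0.0317  0.1575]
hole 273.0 [243.  252.5] [21.9 16.3] 45.0 [0.5991 0.0507 0.1575]
[249.4 236.2] [388.6 236.4]
236 133 133 133 133 133 134 134 134 134 134 134 133 134 134 134 133 134 134 134 134 134 134 134 134 134 134 134 134 135 134 134 134 134 134 134 134 134 134 134 134 134 134
237 134 134 134 134 133 134 134 134 134 134 134 134 134 134 134 133 134 134 134 134 134 134 133 134 134 133 134 133 134 133 134 134 134 134 134 133 134 134 134 134 134 134
238 134 133 133 134 133 133 135 134 133 134 134 133 133 134 133 134 134 134 134 133 133 134 134 134 134 134 134 134 134 134 135 133 134 133 134 134 133 134 134 133 134 135
239 134 134 134 134 134 134 134 134 134 133 134 134 133 134 133 134 134 133 134 134 134 134 1
[... 11762 characters left out ...]
 213 213 212
270 133 133 134 133 134 133 133 134 133 133 134 134 133 133 133 136 163 210 212 212 212 212 212 212 212 212 213 212 212 212 212 212 212 213 213 213 213 213 213 213 213 212
271 133 133 133 133 133 134 133 133 133 134 133 133 133 133 133 136 163 210 212 212 212 212 212 212 212 212 212 212 212 212 212 212 212 212 212 212 212 213 212 212 213 211
272 134 134 134 134 133 134 134 133 134 133 133 133 133 133 133 136 163 210 212 212 212 212 212 212 212 212 212 212 212 212 212 212 212 212 212 212 212 212 212 212 212 209
273 133 133 134 134 133 133 133 133 133 134 133 133 134 134 134 136 163 210 212 212 212 212 212 212 212 212 212 212 212 212 212 212 212 212 212 212 212 212 212 212 212 208
```

servo_tool(increments=[[[0.8,-0.5,-0.1,-1.5,0],[0.8,-1,-0.1,-3.4,0],[0.8,-1,-0.1,-3.4,0],[0.8,-1,-0.1,-3.4,0],[0.8,-1,-0.1,-3.4,0]]])

```text
t: 14.3
tool_pos: [0.5875, 0.0095, 0.2183]
tool_rot: [-3.14, 0.088, 0.001]
contact_force: [-0.6, 0.5, -1.5]
opening: 0.0109
grip_force: 49.3
```

```bash
python3 -c "
from pl import *
for i in range(7): c=grab('wrist','w10')
go(.596,.0103,.158,-3.2)
a=proj(c,(.5984,.0522,.135)); b=proj(c,(.5937,-.0316,.135)); print(a,b,proj(c,(.645,.0077,.146)),'tcp',proj(c,ctrl.get_obs()['tool_pos']-[.0,0,.027]))
g=cv2.cvtColor(c['img'],cv2.COLOR_RGB2GRAY)
for p in (a,b):
  x,y=int(p[0])-13,int(p[1])-14; print(x,y)
  for v in range(y,y+22): print(v,' '.join('%3d'%k for k in g[v,x:x+27]))
k=proj(c,(.645,.0077,.146)).astype(int)
cs=cv2.HoughCircles(cv2.medianBlur(g[:k[1]+60],3),cv2.HOUGH_GRADIENT,1,5,param1=80,param2=15,minRadius=10,maxRadius=50); print(None if cs is None else cs[0][:6])
"
```

```text
t 14.7 pos [0.5877 0.0095 0.2183] yaw -3.23 F [ 0.3  0.3 -1.5] open 0.011 -> shift [ 0.83 -0.13  6.03] turn -0.03 tilt 0.04
[259.9 202.1] [381.5 202.2] [320.5 131.8] tcp [323. 251.]
246 188
188 196 198 199 198 195 197 198 198 199 200 200 199 197 195 194 195 196 197 198 196 197 197 199 199 196 194 195
189 195 198 199 197 196 197 198 198 199 200 199 200 197 195 194 195 196 197 198 197 197 197 199 200 197 194 194
190 196 198 199 198 196 197 198 199 198 199 199 199 197 195 195 195 196 197 198 196 197 197 199 199 197 194 194
191 195 198 199 198 196 196 198 198 199 199 200 199 197 195 195 195 196 197 198 197 197 197 199 200 197 195 195
192 195 197 199 198 196 203 223 224 225 226 226 222 201 196 195 195 196 197 198 197 196 197 199 200 197 195 194
193 195 197 199 198 199 235 255 255 255 255 255 255 221 196 192 192 192 193 194 196 196 197 199 200 197 195 194
194 195 197 198 197 201 244 255 255 255 255 255 255 228 190 170 165 154 160 166 182 192 197 199 199 198 195 194
195 194 197 198 198 202 243 255 255 255 255 255 255 226 166 137 132 124 127 129 146 171 193 198 199 198 195 194
196 194 197 19
[... 3452 characters left out ...]
1 244 255 255
205 199 198 195 193 195 220 245 162 120 140 152 231 255 255 255 255 254 187 190 199 197 197 196 201 244 255 255
206 199 197 195 193 193 198 204 177 147 159 205 253 255 255 255 255 252 194 196 199 196 197 196 201 244 255 255
207 200 197 195 192 193 195 197 193 179 170 199 250 254 255 255 253 234 200 200 199 197 196 196 201 244 255 255
208 199 196 194 191 192 195 197 196 192 185 182 213 237 243 243 229 206 202 201 199 197 196 195 201 245 255 255
209 199 196 194 191 192 194 196 196 195 193 191 193 198 197 197 197 199 201 202 199 197 196 196 201 244 255 255
[[105.5  63.5  40.2]
 [ 54.5  60.5  49.4]
 [ 54.5  67.5  42.7]
 [ 42.5  61.5  40.5]
 [ 57.5  56.5  49.4]
 [102.5  75.5  34.3]]
```

```bash
python3 -c "
from pl import *
from scipy.optimize import brentq
c=load('w10'); L=atz(c,259.7,205.3,.135);Q=atz(c,381.8,205,.135); print('pins',L,Q,np.linalg.norm(L-Q),(L+Q)/2,np.degrees(np.arctan2(*(L-Q)[1::-1]*[-1,1]))*-1)
f=lambda z:np.linalg.norm(atz(c,241.5,256.5,z)-atz(c,400,256.5,z))-.084
z=brentq(f,.1,.25)
for zz in (z,.2183-.036+.008): 
  a=atz(c,241.5,256.5,zz);b=atz(c,400,256.5,zz); m=(a+b)/2; d=((L+Q)/2-m)[:2]; t=np.radians(-3.23)
  print('plate top z',zz,m,'need tool x',d@[np.cos(t),np.sin(t)],'tool y',d@[np.sin(t),-np.cos(t)])
# plate outline
hsv=cv2.cvtColor(c['img'],cv2.COLOR_RGB2HSV); m=cv2.inRange(hsv,(8,150,60),(28,255,255))
for u in (230,265,380,410):
  v=np.where(m[150:330,u])[0]+150; s=hsv[v.min()-2:v.max()+3,u,2]; print(u,v.min(),v.max())
"
```

```text
pins [0.5960818  0.05263773 0.135     ] [ 0.59166729 -0.03179088  0.135     ] 0.08454394442240466 [0.59387455 0.01042342 0.135     ] 87.00691371754232
plate top z 0.19198745821470392 [0.58491483 0.01087093 0.19198746] need tool x 0.00897069205104569 tool y -5.803466207041284e-05
plate top z 0.1903 [0.58400555 0.01092277 0.1903    ] need tool x 0.009881451208199906 tool y -5.7509254726137035e-05
230 221 285
265 222 285
380 223 284
410 221 285
```

Both estimates agree: about 0.93 cm forward, no lateral shift.

servo_tool(increments=[[[0.8,0.93,0,0.5,0],[0.8,0.93,0,2.5,0],[0.8,0.93,0,4.2,0],[0.8,0.93,0,4.2,0],[0.8,0.93,0,4.2,0]]])

```text
t: 15.15
tool_pos: [0.5968, 0.009, 0.1758]
tool_rot: [-3.14, 0.089, 0.003]
contact_force: [-0.3, -0.7, -1.2]
opening: 0.0116
grip_force: 49.2
```

servo_tool(increments=[[[0.8,0,0,0.2,0],[0.8,0,0,0.4,0],[0.8,0,0,0.6,0],[0.8,0,0,0.8,0],[0.8,0,0,0.8,0]]])

```text
t: 15.65
tool_pos: [0.597, 0.009, 0.1686]
tool_rot: [3.14, -0.089, -0.001]
contact_force: [-0.2, 0.1, -1.6]
opening: 0.0111
grip_force: 49.2
```

servo_tool(increments=[[[0.8,0,0,0.25,0],[0.8,0,0,0.5,0],[0.8,0,0,0.7,0],[0.8,0,0,0.85,0],[0.8,0,0,0.85,0]]])

```text
t: 16.15
tool_pos: [0.5969, 0.009, 0.1599]
tool_rot: [-3.14, 0.089, 0.001]
contact_force: [0.2, 0.4, -1.4]
opening: 0.0114
grip_force: 49.2
```

servo_tool(increments=[[[0.8,0,0,0.1,0],[0.8,0,0,0.2,0],[0.8,0,0,0.2,0]]])

```text
t: 16.45
tool_pos: [0.5971, 0.009, 0.1583]
tool_rot: [-3.14, 0.088, 0.0]
contact_force: [0.0, -0.6, -1.6]
opening: 0.0116
grip_force: 49.3
```

servo_tool(increments=[[[0.8,0,0,0.1,0],[0.8,0,0,0.2,0],[0.8,0,0,0.2,0]]])

```text
t: 16.75
tool_pos: [0.5973, 0.0089, 0.1582]
tool_rot: [3.14, -0.088, 0.0]
contact_force: [-4.4, 0.2, 7.5]
opening: 0.0112
grip_force: 50.5
```

Plate seated on the fork at the expected height. Releasing and withdrawing.

servo_tool(increments=[[[0.8,0,0,-0.1,0],[2,0,0,-0.1,0],[3.5,0,0,-0.1,0],[3.5,0,0,-0.1,0],[3.5,0,0,-0.1,0]]])

```text
t: 17.25
tool_pos: [0.5971, 0.0089, 0.1571]
tool_rot: [-3.14, 0.089, 0.0]
contact_force: [-1.0, 0.6, -0.4]
opening: 0.0349
grip_force: 0.0
```

servo_tool(increments=[[[3.5,0,0,-1,0],[3.5,0,0,-3,0],[3.5,0,0,-6,0],[3.5,0,0,-6,0],[3.5,0,0,-6,0]]])

```text
t: 17.75
tool_pos: [0.5978, 0.0089, 0.2189]
tool_rot: [3.14, -0.088, 0.004]
contact_force: [-0.8, 0.2, 0.1]
opening: 0.0347
grip_force: 0.0
```

```bash
python3 -c "
from pl import *
for i in range(6): c=grab('wrist','w11')
go(.596,.0103,.158,-3.2)
holes('w11',.131,(160,100,500,360))
print(proj(c,(.5961,.0526,.135)),proj(c,(.5917,-.0318,.135)))
g=cv2.cvtColor(c['img'],cv2.COLOR_RGB2GRAY)
p=proj(c,(.5961,.0526,.131)); x,y=int(p[0])-12,int(p[1])-10
for v in range(y,y+22): print(v,' '.join('%3d'%k for k in g[v,x:x+25]))
"
```

```text
t 18.1 pos [0.5965 0.009  0.216 ] yaw -3.23 F [-0.1  0.6  0.2] open 0.0349 -> shift [-0.05 -0.13  5.8 ] turn -0.03 tilt 0.12
outer 6385.5 [320.  213.5] [ 49. 158.] 90.0 [0.5958 0.0108 0.131 ]
hole 202.0 [260.5 213.5] [17.  15.6] 45.0 [0.5981 0.0527 0.131 ]
hole 211.5 [380.2 213.8] [15.6 17.7] 45.0 [ 0.5933 -0.0315  0.131 ]
outer 144.0 [495.5 172.5] [41.  7.] 90.0 [ 0.6188 -0.109   0.131 ]
[259.9 218.2] [381.7 217.9]
206 214 214 214 215 215 215 215 214 213 211 213 207 192 191 196 199 210 215 217 217 217 217 218 218 218
207 213 214 214 214 215 215 212 207 221 244 251 245 177 157 166 173 185 194 210 217 218 218 218 218 218
208 213 214 214 214 214 211 206 229 253 255 243 214 136 121 125 134 150 166 187 205 216 218 218 218 218
209 213 213 214 213 210 196 215 253 255 255 201 134 119 117 117 117 119 127 153 174 204 216 217 218 218
210 213 213 214 212 197 175 189 251 255 253 161 119 120 121 118 116 114 115 119 140 181 205 217 218 218
211 213 213 214 208 179 156 147 240 255 223 136 128 129 129 125 122 119 118 118 123 163 191 215 217 218
212 213 213 212 201 169 134 121 212 251 169 137 140 142 
[... 907 characters left out ...]
 182 165 150 130 124 148 174 164 129 110 100 107 132 160 181 205 215 216 216
222 211 212 212 212 212 211 202 182 168 157 149 140 130 119 123 122 131 149 163 187 206 214 216 215 216
223 211 211 212 211 212 212 210 203 190 175 168 159 135 128 132 137 155 170 188 207 214 215 216 216 216
224 210 211 211 212 212 212 212 211 207 202 198 189 177 177 176 180 191 201 209 214 215 215 215 216 215
225 210 210 210 211 211 211 211 211 211 210 210 206 204 204 204 205 208 211 213 213 213 213 213 214 214
226 210 209 210 210 210 210 210 210 210 210 210 210 210 210 210 209 211 211 211 211 212 211 211 212 212
227 209 209 209 209 209 210 210 210 209 209 209 209 210 209 209 209 210 210 210 210 210 210 211 210 211
```

Both pins stand inside the holes, the plate lies at fork level and the arm is clear. Handing in.

```bash
python3 -c "
from station import ctrl
print(ctrl.finish_job())"
```

```text
the job is handed in; nothing more can be done
None
```

The job is handed in at about 18 s of the 61 s limit: the cup hangs fully home under the lips and the lock plate lies on the fork over both pins. The last wrist images showed no problem, but handing in returned no verdict.

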